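# Gauge the key groove and flag the shallow plate

## Task

Two steel guide plates wait on tilted stands; one has the proper deep groove (about 14 mm), the other was cut too shallow (about 7 mm). Take the depth gauge, press its sprung probe into the groove of either plate until the foot sits flat across it, hold it there for a good second to read the depth, and so work out which plate is shallow. Then stand the gauge upright on its rest as it was and tip the lever beside the shallow plate fully away from the robot; leave the other lever and the loose fittings alone and do not drop the gauge.

Things in the scene. Friction and masses are not known exactly. Their poses are not given: they have to be found in the camera images.
- face_a (a point): centre of the top face of one steel guide plate (110 x 110 x 28 mm), fixed on a blue stand, tilted 25 degrees: the face looks up and away from the robot, its centre 75 mm and its top edge 99 mm above the bench. z: outward normal; x: down the slope, away from the robot; y: level, to the left. An open groove 14 mm wide, 14 or 7 mm deep, runs the face's whole length along x through this point
- face_b (a point): centre of the top face of the other steel guide plate (110 x 110 x 28 mm), fixed on a blue stand, tilted 25 degrees: the face looks up and away from the robot, its centre 75 mm and its top edge 99 mm above the bench. z: outward normal; x: down the slope, away from the robot; y: level, to the left. An open groove 14 mm wide, 14 or 7 mm deep, runs the face's whole length along x through this point
- flag_a (a joint): lever on face_a's stand, beside the plate on its left (y), 100 mm from the stand's middle. 0 = leaning 28 degrees towards the robot, 1.0 rad = tipped fully away. Level hinge 32 mm above the bench; a 10 mm steel rod with a black ball at its end. Stays where left; about 1 N at the ball moves it. Starts at 0 to 0.12
- flag_b (a joint): lever on face_b's stand, beside the plate on its left (y), 100 mm from the stand's middle. 0 = leaning 28 degrees towards the robot, 1.0 rad = tipped fully away. Level hinge 32 mm above the bench; a 10 mm steel rod with a black ball at its end. Stays where left; about 1 N at the ball moves it. Starts at 0 to 0.12
- flag_a_tip (a point): centre of the 26 mm ball of lever flag_a, 80 mm from its hinge: about 102 mm above the bench at joint value 0, 38 mm on the robot's side of the hinge; 38 mm beyond it when fully tipped. Axis y is along the hinge axis
- flag_b_tip (a point): centre of the 26 mm ball of lever flag_b, 80 mm from its hinge: about 102 mm above the bench at joint value 0, 38 mm on the robot's side of the hinge; 38 mm beyond it when fully tipped. Axis y is along the hinge axis
- gauge_centre (a point): centre of the depth gauge, on its handle: the place to grip. The gauge is an upside-down T of bare metal, 80 mm high, about 0.2 kg: a flat foot 24 mm (x) by 70 mm (y), 10 mm thick, and on it a 24 x 24 mm square handle up to 80 mm. z points up the handle; this point is 45 mm above the foot's underside
- gauge_base (a point): centre of the underside of the gauge's foot, axes as gauge_centre. Flat on a plate, it lies in the plate's face with the z axes in line; to bridge the groove, the foot's long side (y) lies along the face's y
- probe_tip (a point): round tip of the gauge's sprung probe, a 6 mm pin standing 18 mm out of the middle of the foot's underside when free
- probe (a joint): how far the probe is pushed in (m): 0 = free, at most 0.015, so the foot cannot sit flat beside a groove. With the foot flat, depth = 18 mm minus this: 4 mm in on a deep groove, 11 mm on a shallow one. Springs back when lifted; 1 N at first, 4 N at 11 mm. A white pin on each y side of the handle moves up with it (16 mm above the underside when free)
- rest_top (a point): the gauge's wooden rest: two rails 18 mm wide, 44 mm long along x, 38 mm high, with a 40 mm gap (along y) for the probe. This point is midway between the rails, level with their tops, z up. The gauge starts upright here with its foot (y) across both rails
- coupling: bystander: rusty pipe coupling standing on the bench, 48 mm across, 50 mm high; origin at its underside
- reducer: bystander: dark iron pipe reducer standing on the bench, 50 mm across, 60 mm high; origin at its underside

How it is judged:
By the outcome, as a careful person would: the job done as asked, in the order asked, and still so for the second after the job is handed in, with the robot touching nothing.
It also fails if it takes over 56 s, if anything falls off the work surface, if the arm or the gripper's body presses on something with over 40 N, if the wrist force passes 120 N, or if a joint passes its speed limit or range.

## Robot

A 6-joint arm with a two-finger parallel gripper is mounted at the origin on the work surface. World frame = base frame: x ahead of the robot, y to its left, z up, the work surface at z = 0. Lengths are in m, angles in rad, forces in N, time in s.
With the tool pointing down it reaches from about 0.35 to 1 m from the base axis. Payload 7.1 kg.
Tool frame: the origin (TCP) lies between the finger pads; the fingertips stand 22 mm ahead of it and the grasp point (between the pads) lies 3 mm ahead of it; z points along the fingers, y is the line along which they close (so a half turn about z gives the same grasp; the last joint's range is limited). The gripper opens to 85 mm and grips with 20 to 120 N. Pads are 22 mm wide; open, the fingers measure 114 mm over their backs; the gripper's body (76 mm by 85 mm) begins 54 mm behind the grasp point. The pads swing forward as they close: fully open they stand 13 mm farther back than shut.
Start: joints at [-1.286, 0.423, 1.63, -0, 1.089, -0.019], TCP at [0.187, -0.596, 0.253] pointing down, gripper open.
Joint ranges: [-3, 3], [-0.9, 2.11], [0.09, 2.58], [-1.31, 4.45], [0.11, 2.69], [-2.54, 2.54]. Speed limits (rad/s): [2.39, 2.39, 3.01, 3.14, 3.14, 3.14].

## Interface

Orientations are given as a rotation vector (axis times angle).
In Python, from rig import manip gives the robot as it stands. The module is installed in compiled form; this text tells all that it offers. Calls block until the motion is done:
- manip.move_to(position, orientation): joint-space move of the TCP to a pose.
- manip.servo_line(position, orientation=None, rate=0.15): straight line of the TCP; orientation=None keeps the orientation; rate is the mean speed in m/s.
- manip.set_joints(angles): joint-space move.
- manip.command_gripper(opening, f_grip=None): finger opening in m; f_grip is the grip in N (None keeps the last); returns when the fingers have stopped.
- manip.hold(seconds).
- manip.solve_ik(position, orientation): joint angles nearest the present ones, or None.
- manip.camera(name): name is "scene" or "top"; returns a dict with "image" (400x640x3 uint8, red, green, blue), "fx", "fy", "cx", "cy" (pixels), "cam_to_world" (4x4, takes a point from camera to world coordinates). Camera axes: x right, y down, z forward; pixel columns grow to the right and rows downward; lengths in m; the calibration is good to about 2 mm. A picture is of the moment at which its call begins. There is no depth.
A pose or a line that the arm cannot do raises manip.IKError and nothing moves.
- manip.sign_off(): hands the job in; it is judged then, once.
Readings, each from a call of its own:
- manip.get_time(): time.
- manip.get_joint_positions(): joint angles.
- manip.get_joint_vel(): joint speeds.
- manip.get_tau(): joint torques, N m.
- manip.get_position(): TCP position.
- manip.get_ee_rot(): TCP orientation.
- manip.get_contact_force(): force on the tool from outside, world axes, zero at the start.
- manip.get_torque(): the same for the moment, N m.
- manip.get_width(): finger opening in m.
- manip.get_grip_force(): force on a finger pad.
Only numpy, scipy, OpenCV 4.12 (cv2) and the standard library are available. Lean on these libraries where they do the work, as an engineer would, in place of code of your own. Each camera call takes 0.05 s, during which the arm holds its last target. There are 200 camera calls.

## Working session

There is one attempt and no reset: what is moved stays moved. The work goes in short steps, each a Python script; the robot and the scene stay as the last script left them, time stands still between calls to the robot, and variables do not carry over. Pictures are saved under pics/ and viewed, at most 10 in all, crops included, and the job is handed in when it is done.

```bash
mkdir -p pics; python3 - <<'E'
from rig import manip
import cv2,numpy as np
for n in("scene","top"):
    c=manip.camera(n);cv2.imwrite(f"pics/{n}0.png",c["image"][...,::-1])
    np.savez(f"{n}0.npz",**c);print(n,c["fx"],c["fy"],c["cx"],c["cy"],np.round(c["cam_to_world"],3).tolist())
print(manip.get_ee_rot(),manip.get_time(),manip.get_width())
E
```

```text
scene 466.50526442040996 466.50526442040996 314.4871870870093 204.15855915894403 [[-0.097, 0.65, -0.753, 1.146], [0.995, 0.059, -0.077, 0.068], [-0.006, -0.757, -0.653, 0.657], [0.0, 0.0, 0.0, 1.0]]
top 371.74640179420715 371.74640179420715 318.0234357710916 195.35173051410808 [[-0.004, -0.988, 0.153, 0.386], [-1.0, 0.001, -0.015, 0.002], [0.015, -0.153, -0.988, 0.931], [0.0, 0.0, 0.0, 1.0]]
[-3.10401573e+00 -4.75155668e-01  2.89562681e-04] 0.1 0.08526486812197376
```

View pics/scene0.png

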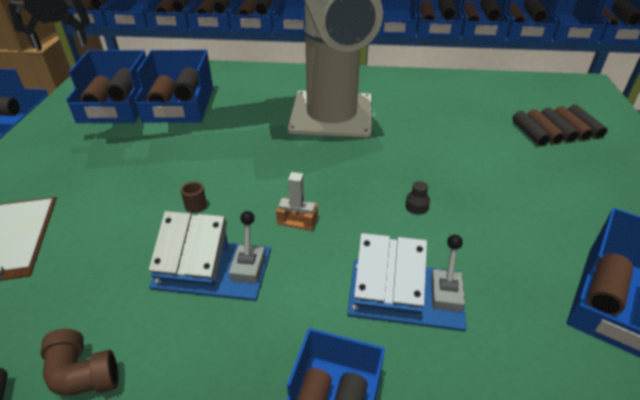

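View pics/top0.png

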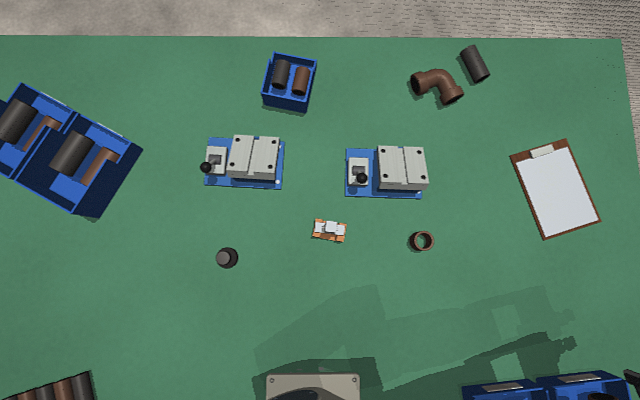

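The scene view shows plates at about (188,245) and (392,270), gauge on its rest at (297,200), and lever balls at (247,217) and (455,241). In the top view the plates are at (254,157) and (402,167), the rest at (329,230), and the balls at (206,167) and (361,178). Next I'll take enlarged crops to get precise features.

```bash
python3 - <<'E'
import cv2,numpy as np
t=np.load("top0.npz")["image"][...,::-1];s=np.load("scene0.npz")["image"][...,::-1]
a=cv2.resize(t[125:265,195:440],None,fx=3.2,fy=3.2,interpolation=cv2.INTER_CUBIC)
b=cv2.resize(s[165:330,145:475],None,fx=2.4,fy=2.4,interpolation=cv2.INTER_CUBIC)
cv2.imwrite("pics/tc.png",a);cv2.imwrite("pics/sc.png",b)
# dark screws within bright plates
for n,im in(("top",t),("scene",s)):
    g=cv2.cvtColor(im,cv2.COLOR_BGR2HSV)
    m=((g[...,1]<45)&(g[...,2]>140)).astype(np.uint8)
    m=cv2.morphologyEx(m,cv2.MORPH_OPEN,np.ones((3,3)))
    k,l,st,ce=cv2.connectedComponentsWithStats(m)
    for i in range(1,k):
        if st[i,4]>25 and 120<ce[i,1]<330 and 140<ce[i,0]<480: print(n,"bright",st[i],ce[i].round(1))
    d=((g[...,2]<75)).astype(np.uint8)
    k,l,st,ce=cv2.connectedComponentsWithStats(d)
    for i in range(1,k):
        if 3<st[i,4]<300 and 120<ce[i,1]<330 and 140<ce[i,0]<480: print(n,"dark",st[i],ce[i].round(1))
E
```

```text
top bright [227 135  27  36 681] [240.3 152.6]
top bright [248 136  31  39 853] [263.3 154.6]
top bright [206 146  20  28 287] [217.3 156.6]
top bright [378 146  29  39 866] [392.2 164.2]
top bright [404 146  25  37 684] [415.3 164.6]
top bright [349 157  19  27 260] [356.5 166.3]
top bright [325 221  20  14 200] [334.4 227.5]
top bright [315 222   9  10  74] [318.3 226.4]
top dark [236 138   4   3  10] [237.2 139. ]
top dark [272 140   4   4  10] [273.6 141.5]
top dark [278 147   1   5   5] [278. 149.]
top dark [376 147  45  46 195] [391.1 183.4]
top dark [200 149  28  27 202] [212.1 166. ]
top dark [381 149   4   3   9] [382.7 150.1]
top dark [417 150   4   4  11] [418.7 151.7]
top dark [277 154   1   5   5] [277. 156.]
top dark [276 161   1   5   5] [276. 163.]
top dark [347 161  20  26  51] [352.2 179.1]
top dark [230 163   4   3  11] [231.6 163.9]
top dark [268 165   4   3  10] [269.8 166. ]
top dark [353 166  11   3  13] [357.2 166.3]
top dark [275 168   1  10  10] [275.  172.5]
top dark [352 172  15  12 112] [360.5 177. ]
top dark [384 174   4   4  12] [385.2 175.3]
top dark [
[... 1579 characters left out ...]
e dark [285 211   5   8  22] [286.4 214. ]
scene dark [312 211   6  19  59] [314.4 219.9]
scene dark [166 219   4   3   9] [167.7 219.9]
scene dark [214 223   4   3   9] [215.3 224.1]
scene dark [447 235  15  15 174] [454.3 241.8]
scene dark [365 242   4   3  11] [366.4 242.9]
scene dark [418 247   4   4  14] [419.3 248.5]
scene dark [254 255   1   4   4] [254.  256.5]
scene dark [256 254   9  27  63] [259.9 267.7]
scene dark [155 259   4   4  11] [156.8 260.5]
scene dark [205 264   4   4  13] [206.4 265.6]
scene dark [360 285   5   4  16] [362.  286.5]
scene dark [415 292   5   4  17] [416.9 293.4]
scene dark [433 300   2   6   9] [433.3 302.7]
scene dark [357 304  63  10 152] [387.  308.9]
```

View pics/tc.png

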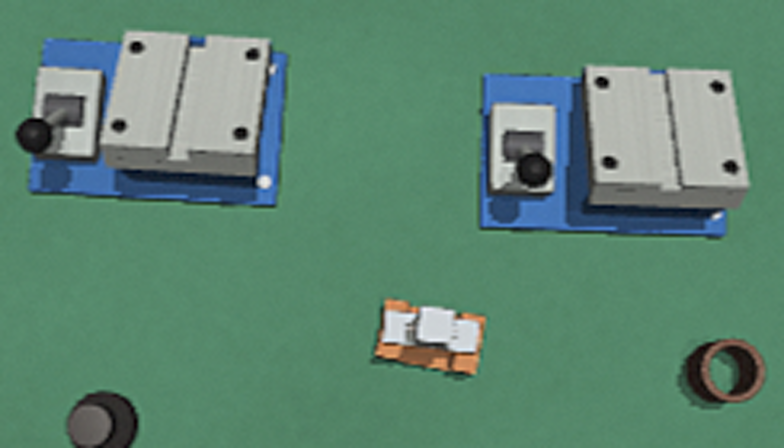

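View pics/sc.png

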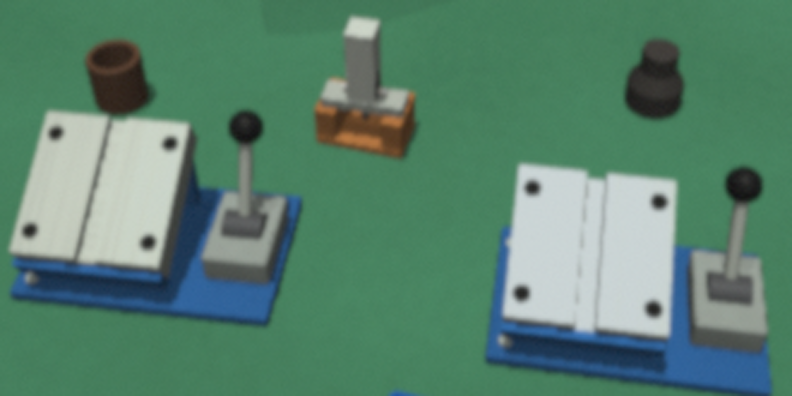

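The crops give usable features: four screws per plate and a ball in both views, and the gauge's handle top at top-crop (437,326) and scene-crop (363,27). I'll triangulate these.

```bash
cat >h.py <<'E'
import numpy as np
from scipy.spatial.transform import Rotation as R
def ray(c,uv):
    T=c["cam_to_world"];d=T[:3,:3]@[(uv[0]-c["cx"])/c["fx"],(uv[1]-c["cy"])/c["fy"],1]
    return T[:3,3],d/np.linalg.norm(d)
def plane(c,uv,z):
    o,d=ray(c,uv);return o+d*(z-o[2])/d[2]
def tri(c1,u1,c2,u2):
    o1,d1=ray(c1,u1);o2,d2=ray(c2,u2)
    s=np.linalg.lstsq(np.c_[d1,-d2],o2-o1,rcond=None)[0]
    a,b=o1+s[0]*d1,o2+s[1]*d2
    return (a+b)/2,np.linalg.norm(a-b)
E
python3 - <<'E'
from h import *
t=np.load("top0.npz");s=np.load("scene0.npz")
D={"P":[((237.2,139),(416.9,293.4)),((273.6,141.5),(362,286.5)),((231.6,163.9),(419.3,248.5)),((269.8,166),(366.4,242.9))],
"Q":[((382.7,150.1),(206.4,265.6)),((418.7,151.7),(156.8,260.5)),((385.2,175.3),(215.3,224.1)),((423,176.8),(167.7,219.9))]}
for n,L in D.items():
    X=[tri(t,a,s,b) for a,b in L];P=np.array([x[0] for x in X])
    y=(P[0]+P[2]-P[1]-P[3]);x=P[0]+P[1]-P[2]-P[3]
    nn=np.cross(x,y);nn/=np.linalg.norm(nn)
    print(n,P.mean(0).round(4),"gaps",[round(x[1],4) for x in X],"yaw x,y",np.degrees([np.arctan2(x[1],x[0]),np.arctan2(-y[0],y[1])]).round(2),"tilt",np.degrees(np.arccos(nn[2])).round(1),"len",np.linalg.norm(x)/2,np.linalg.norm(y)/2)
for n,a,b in(("ballP",(205.6,166.9),(454.3,241.8)),("ballQ",(361.9,177.5),(247,217.9)),("gtop",(331.6,226.9),(296.3,176.2))):
    X=tri(t,a,s,b);print(n,X[0].round(4),X[1].round(4))
f=lambda c,z:plane(t,(c[0]/3.2+195,c[1]/3.2+125),z).round(4)
g=lambda c,z:plane(s,(c[0]/2.4+145,c[1]/2.4+165),z).round(4)
print("top foot corners",[f(c,.048).tolist() for c in((386,311),(383,345),(480,322),(477,353))])
print("scene foot corners",[g(c,.048).tolist() for c in((321,102),(332,79),(408,112),(413,90))])
print("handle top",[f(c,.118).tolist() for c in((422,308),(455,311),(454,344),(417,340))],[g(c,.118).tolist() for c in((350,17),(382,22),(378,39),(345,34))])
for n in((228,257),(420,241)):print(plane(t,n,.055))
from rig import manip
Rr=R.from_rotvec(manip.get_ee_rot()).as_matrix();print(Rr.round(2))
E
```

```text
P [0.6219 0.1409 0.0751] gaps [np.float64(0.0019), np.float64(0.0017), np.float64(0.002), np.float64(0.002)] yaw x,y [-3.62 -3.58] tilt 24.8 len 0.07611056053489092 0.08820673407203787
Q [ 0.5958 -0.2129  0.0748] gaps [np.float64(0.0021), np.float64(0.0031), np.float64(0.0023), np.float64(0.0027)] yaw x,y [-1.95 -2.31] tilt 25.1 len 0.07628747704261718 0.08810050570795541
ballP [0.5801 0.2435 0.1022] 0.0016
ballQ [ 0.5552 -0.1115  0.1037] 0.0014
gtop [ 0.4423 -0.0396  0.1149] 0.0014
top foot corners [[0.4582, -0.0058, 0.048], [0.4331, -0.0035, 0.048], [0.4499, -0.0756, 0.048], [0.427, -0.073, 0.048]]
scene foot corners [[0.4599, -0.0738, 0.048], [0.4298, -0.0691, 0.048], [0.4658, -0.001, 0.048], [0.4379, 0.0005, 0.048]]
handle top [[0.4545, -0.0299, 0.118], [0.4524, -0.0524, 0.118], [0.4299, -0.0515, 0.118], [0.4327, -0.0263, 0.118]] [[0.4343, -0.0504, 0.118], [0.4386, -0.0241, 0.118], [0.4607, -0.0247, 0.118], [0.4567, -0.0513, 0.118]]
[0.37745661 0.19750469 0.055     ]
[ 0.41279981 -0.25086149  0.055     ]
[[ 0.95  0.3  -0.  ]
 [ 0.3  -0.95  0.  ]
 [ 0.   -0.   -1.  ]]
```

All heights, sizes and the tilt agree with the task text. The gauge sits at (0.4445, -0.039), yaw about -5.8°. I'll grip it across its x faces so the y-side pins stay free.

```bash
cat >>h.py <<'E'
Rz=lambda a:R.from_euler("z",a,degrees=True)
FLIP=R.from_matrix(np.array([[0,1,0],[1,0,0],[0,0,-1.]]))  # tool x=Y, y=X, z=-Z of the gauge
FLIP2=R.from_matrix(np.array([[0,-1,0],[-1,0,0],[0,0,-1.]]))
G=np.array([.4445,-.039,.083]);GY=-5.8
FP=np.array([.6219,.1409,.075]);FQ=np.array([.5958,-.2129,.075])
RP=Rz(-3.6)*R.from_euler("y",25,degrees=True);RQ=Rz(-2.1)*R.from_euler("y",25,degrees=True)
E
python3 - <<'E'
from h import *
from rig import manip
for F in(FLIP,FLIP2):
  for p,r in((G+[0,0,.003],Rz(GY)),(FP+RP.apply([0,0,.048]),RP),(FQ+RQ.apply([0,0,.048]),RQ)):
    q=manip.solve_ik(p,(r*F).as_rotvec());print(None if q is None else np.round(q,2))
E
```

```text
[-0.11  0.46  2.11 -0.    0.57 -0.01]
[0.16 0.81 1.34 0.09 1.42 0.19]
[-0.3   0.8   1.36 -0.11  1.41 -0.23]
None
None
None
```

```bash
python3 - <<'E'
from h import *
from rig import manip
import cv2
o=(Rz(GY)*FLIP).as_rotvec()
manip.command_gripper(.085)
manip.move_to(G+[0,0,.113],o)
print(manip.get_time(),manip.get_contact_force())
manip.servo_line(G+[0,0,.003],rate=.12)
print(manip.get_contact_force())
manip.command_gripper(.0,70)
print("w",manip.get_width(),manip.get_grip_force(),manip.get_position(),manip.get_contact_force())
manip.servo_line(G+[0,0,.083],rate=.1)
print("w",manip.get_width(),manip.get_contact_force(),manip.get_time())
c=manip.camera("scene");t=manip.camera("top")
np.savez("scene1.npz",**c);np.savez("top1.npz",**t)
a=cv2.resize(c["image"][120:250,230:370,::-1],None,fx=3,fy=3,interpolation=cv2.INTER_CUBIC)
b=cv2.resize(t["image"][165:295,260:380,::-1],None,fx=3,fy=3,interpolation=cv2.INTER_CUBIC)
cv2.imwrite("pics/g1.png",np.hstack([a,b]))
E
```

```text
2.525 [ 1.34870734 -0.30677022  0.04993978]
[ 1.32292618 -0.83019583  0.19157079]
w 0.02325311768796868 68.18433880805969 [ 0.44465183 -0.03900164  0.08633472] [-0.80427732  0.35541065  7.0262667 ]
w 0.02331923422444037 [ 0.27236533  0.13013811 -1.9672593 ] 5.125
```

View pics/g1.png

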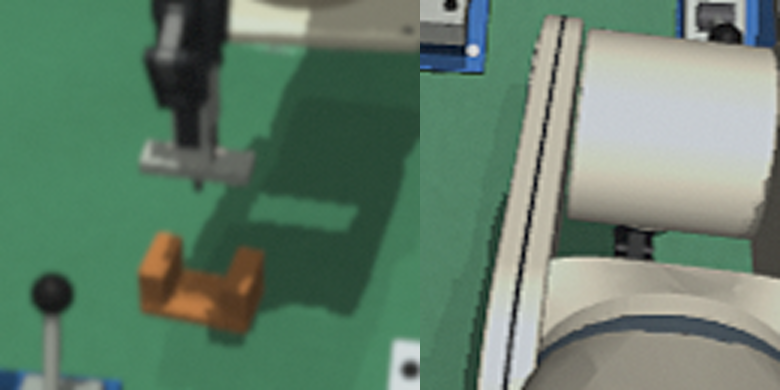

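The gauge is firmly gripped, with its probe tip at scene pixel (296,182) and the empty rest below it. I'll check the tip's y, then hover over the left plate and press stepwise with force readings.

```bash
cat >>h.py <<'E'
H=.0483
E
python3 - <<'E'
from h import *
from rig import manip
import cv2
s=np.load("scene1.npz");print("tip seen",plane(s,(296.3,182.3),.101))
o=(RP*FLIP).as_rotvec();n=RP.apply([0,0,1])
at=lambda d:FP+n*(H+d)
manip.move_to(at(.07),o)
manip.servo_line(at(.025),rate=.1);manip.hold(.3)
f0=manip.get_contact_force();print("f0",f0)
c=manip.camera("scene");np.savez("scene2.npz",**c)
a=cv2.resize(c["image"][180:320,340:480,::-1],None,fx=4,fy=4,interpolation=cv2.INTER_CUBIC)
cv2.imwrite("pics/g2.png",a);print(manip.get_time())
E
```

```text
tip seen [ 0.443427  -0.0391936  0.101    ]
f0 [ 0.04307958  0.07682028 -2.17550022]
7.2833
```

View pics/g2.png

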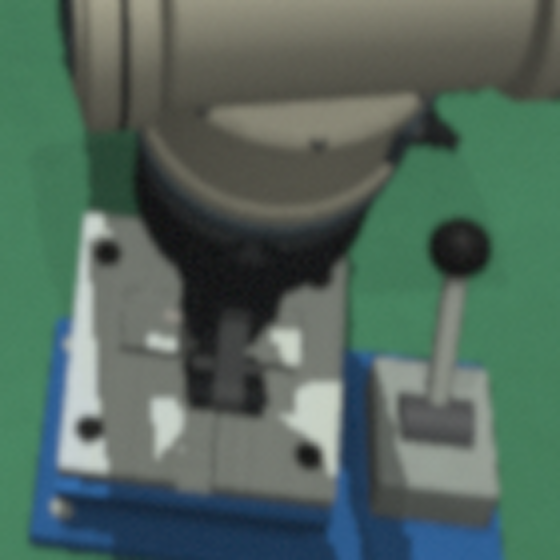

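The gauge sits above the plate, in line with the groove at about (195,490) in the crop. Now I'll press it in.

```bash
python3 - <<'E'
from h import *
from rig import manip
import cv2
n=RP.apply([0,0,1])
at=lambda d:FP+n*(H+d)
f0=manip.get_contact_force()
manip.servo_line(at(.014),rate=.06)
d=.014
while d>-.006:
    d-=.001;manip.servo_line(at(d),rate=.03)
    f=RP.inv().apply(manip.get_contact_force()-f0);print(round(d*1e3),f.round(1),round((manip.get_position()-FP)@n*1e3-H*1e3,2))
    if f[2]>14:break
c=manip.camera("scene");np.savez("scene3.npz",**c)
a=cv2.resize(c["image"][230:310,340:440,::-1],None,fx=6,fy=6,interpolation=cv2.INTER_CUBIC)
cv2.imwrite("pics/g3.png",a);print(manip.get_time(),manip.get_width())
E
```

```text
13 [1.  0.3 0.1] 13.08
12 [0.2 0.1 0.6] 12.0
11 [ 0.1  0.4 -0.1] 10.9
10 [-0.1  0.3 -0.1] 9.89
9 [ 0.5  0.9 -0.2] 8.88
8 [0.6 1.7 0.9] 7.91
7 [0.5 0.7 1.2] 6.9
6 [ 0.1  0.7 -0.2] 5.91
5 [0.5 0.2 0.2] 4.89
4 [0.5 1.  1.5] 4.17
3 [0.7 0.9 1. ] 3.07
2 [-0.1  0.4  2. ] 2.02
1 [-0.2  0.8  1.9] 0.94
0 [-0.6  0.2  4.5] 0.67
-1 [-1.5 -0.5 10.9] 0.64
-2 [-4.2 -1.4 15.4] 0.6
11.6667 0.023282528086566546
```

View pics/g3.png

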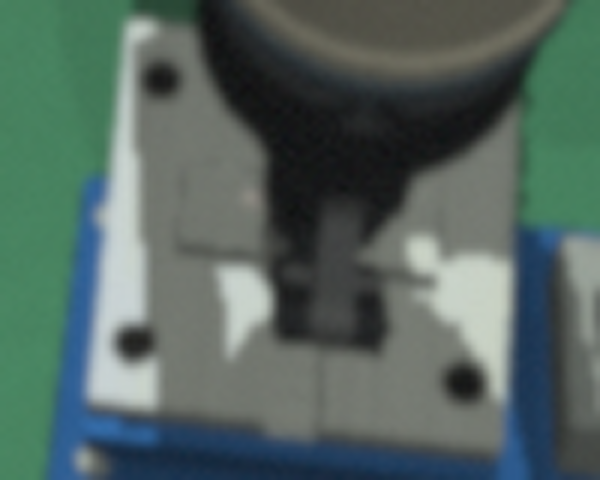

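The foot sits flat at +0.65 mm, where the reaction rises sharply. Probe force only began at about 4 mm, which points to a deep groove. I'll hold, then confirm with averaged forces on the way out and return the gauge to its rest.

```bash
python3 - <<'E'
from h import *
from rig import manip
n=RP.apply([0,0,1])
at=lambda d:FP+n*(H+d)
manip.hold(1.5)
def avg():
    L=[]
    for _ in range(8): manip.hold(.06);L.append(RP.inv().apply(manip.get_contact_force()))
    return np.mean(L,0).round(2)
print("flat",avg(),(R.from_rotvec(manip.get_ee_rot())*(RP*FLIP).inv()).as_rotvec(degrees=True).round(2))
for d in(.0022,.007,.030):
    manip.servo_line(at(d),rate=.04);print(d,avg(),manip.get_time())
manip.servo_line(at(.08),rate=.15)
o=(Rz(GY)*FLIP).as_rotvec()
T=G+[0,0,.0033]
manip.move_to(T+[0,0,.08],o)
manip.servo_line(T+[0,0,.004],rate=.1);manip.hold(.2)
f0=manip.get_contact_force()[2];d=.004
while d>-.004:
    d-=.0007;manip.servo_line(T+[0,0,d],rate=.03);f=manip.get_contact_force()[2]-f0
    if f>4:break
print("place",d,f,manip.get_position(),manip.get_time())
E
```

```text
flat [-2.82 -0.96 12.82] [ 0.02 -0.14 -0.  ]
0.0022 [ 1.6   0.07 -0.01] 14.3583
0.007 [ 0.84 -0.22 -1.69] 15.0917
0.03 [ 1.01  0.04 -1.97] 16.2833
place -0.0002000000000000003 6.336911679715895 [ 0.44460487 -0.03903073  0.08634131] 20.4917
```

The force is back to free weight 7 mm out, so the left plate is deep and the right plate (y = -0.213) is shallow. I'll release the gauge and tip the right plate's lever.

```bash
python3 - <<'E'
from h import *
from rig import manip
import cv2
p=manip.get_position()
manip.command_gripper(.085);manip.servo_line(p+[0,0,.14],rate=.15)
manip.command_gripper(0,40);print("closed",manip.get_width())
r=Rz(-2.1);u=r.apply([1,0,0]);B=np.array([.5552,-.1115,.117]);o=(r*FLIP).as_rotvec()
manip.move_to(B-.06*u+[0,0,.09],o)
manip.servo_line(B-.06*u,rate=.12);manip.hold(.2)
f0=manip.get_contact_force();s=-.06
manip.servo_line(B-.04*u,rate=.08);s=-.04
while s<.075:
    s+=.004;manip.servo_line(B+s*u,rate=.06);f=(manip.get_contact_force()-f0)@u
    print(round(s*1e3),round(f,1),end="; ")
    if f<-9:break
manip.hold(.2);print(manip.get_contact_force()-f0,manip.get_time())
q=manip.get_position()
manip.servo_line(q-.03*u,rate=.1);manip.servo_line(q-.03*u+[0,0,.15],rate=.2)
manip.move_to([.25,-.45,.3],o)
print(manip.get_time())
I=[]
for n,(y0,y1,x0,x1) in(("scene",(165,330,145,475)),("top",(125,265,195,440))):
    c=manip.camera(n);np.savez(n+"4.npz",**c)
    k=660/(x1-x0);I.append(cv2.resize(c["image"][y0:y1,x0:x1,::-1],(528,int((y1-y0)*528/(x1-x0))),interpolation=cv2.INTER_CUBIC))
cv2.imwrite("pics/f.png",np.vstack(I))
E
```

```text
closed -4.650847147356496e-05
-36 -0.3; -32 -0.2; -28 -0.9; -24 -0.8; -20 0.0; -16 0.1; -12 -0.7; -8 0.2; -4 -0.3; 0 -0.5; 4 -1.2; 8 -0.9; 12 -0.1; 16 0.5; 20 -0.4; 24 -0.7; 28 -1.4; 32 -0.1; 36 -0.7; 40 0.4; 44 -0.5; 48 -6.6; 52 -16.4; [-17.14752384   1.21659054  11.04137647] 30.8583
33.9667
```

View pics/f.png

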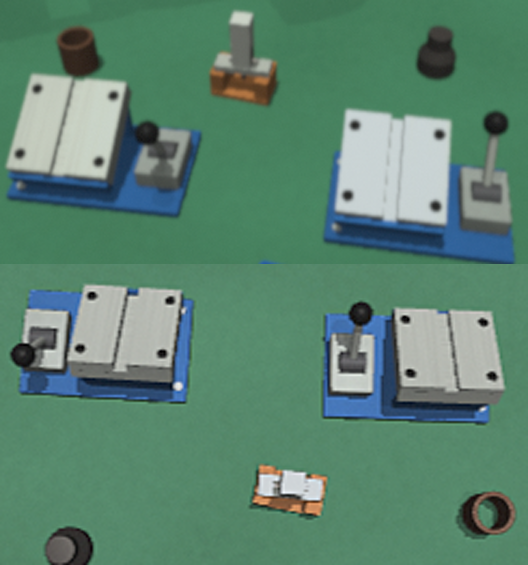

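The final picture shows the shallow plate's lever tipped away onto its stop (ball at (361,313) in the top crop). The other lever and the fittings haven't moved, and the gauge stands upright on its rest at (292,485).

```bash
python3 -c "
from rig import manip
print(manip.sign_off())"
```

```text
the job is handed in; nothing more can be done
None
```

I handed the job in at about 34 s of the 56 s allowed: the left plate gauged deep, so the right plate (y ≈ -0.21) is the shallow one; the gauge is back upright on its rest, and the right plate's lever is tipped fully away.

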